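# Unclamp a pocket board and stand it in its oak stand

## Task

Slide the vise jaw open by its upright handle post, at least 30 mm, and lift the finished pocket backgammon board straight up out of the vise. Stand it upright on the cork pad and let go, then take it afresh and lower it into the slot of the empty oak stand, either face forward, until it rests on the slot floor; do not drop it in. Keep the board upright all the way and leave the other loose things on the bench where they are.

Things in the scene. Friction and masses are not known exactly. Their poses are not given: they have to be found in the camera images.
- board: Finished folded pocket backgammon board to be moved: walnut block with a light seam line and a small brass plate on its top edge, 28 (x, thickness between faces) x 62 (y, between ends) x 84 mm (z, height), about 0.16 kg. Starts upright in the vise. Origin: centre of its underside; z is up. Mirror-symmetric in x and y.
- vise_seat (a point): Centre of the vise floor under the board, 20 mm above the bench. Vise axes: the moving jaw is on the -x side and opens towards -x; the jaws, 52 mm wide (y), press the board's faces. Both jaws rise 112 mm above the bench, 8 mm over the board's top, so the board can be gripped only by its ends (across y). Base 80 mm wide, from x = -158 to +68 mm; fixed jaw 30 mm thick.
- jaw (a joint): Opening of the moving jaw, m: 0 closed on the board, 0.045 fully open. It starts within 3 mm of closed, has about 5 N of friction and stays where it is left. A 6 mm steel lip on its top edge hangs 6 mm over the board's top edge, so the board cannot come out until the jaw is opened.
- jaw_grip (a point): Grip point on the axis of the moving jaw's upright square handle post (22 x 22 mm), 16 mm below its top, which is 101 mm above the bench. With the jaw closed it lies 100 mm from vise_seat along the vise's -x; 48 mm are free between post and jaw. Same axes as the vise; moves with the jaw.
- pad_top (a point): Centre of the top of the square cork pad, 120 x 120 x 4 mm, fixed on the bench.
- stand_slot (a point): Centre of the slot floor of the EMPTY oak stand, 12 mm above the bench. Slot 32 (x) by 68 mm (y). Along the x sides walls 10 mm thick rise 28 mm above the slot floor; at both y ends cheeks 16 mm thick, 56 mm wide (x) rise 92 mm, 8 mm more than a seated board: no fingers fit at its ends there, hold it by its faces. Foot 75 x 106 mm. A like stand farther back is full.
- bracket: Bystander: L-shaped walnut corner bracket, 44 x 44 x 16 mm, loose.
- star: Bystander: mother-of-pearl eight-pointed star inlay, 36 mm across, 4 mm thick, loose.
- latch: Bystander: brass latch plate 24 x 40 x 4 mm with a stud (8 mm high), loose.
- die_a: Bystander: black resin die, 18 mm, loose.
- die_b: Bystander: black resin die, 18 mm, loose.

How it is judged:
By the outcome, as a careful person would: the job done as asked, in the order asked, and still so for the second after the job is handed in, with the robot touching nothing.
It also fails if it takes over 72 s, if anything falls off the work surface, if the arm or the gripper's body presses on something with over 40 N, if the wrist force passes 120 N, or if a joint passes its speed limit or range.

## Robot

A 6-joint arm with a two-finger parallel gripper is mounted at the origin on the work surface. World frame = base frame: x ahead of the robot, y to its left, z up, the work surface at z = 0. Lengths are in m, angles in rad, forces in N, time in s.
With the tool pointing down it reaches from about 0.375 to 0.9 m from the base axis. Payload 3.1 kg.
Tool frame: the origin (TCP) lies at the very end of the fingers, on their centre line; the grasp point (between the pads) lies 19 mm behind it; z points along the fingers, y is the line along which they close (so a half turn about z gives the same grasp; the last joint's range is limited). The gripper opens to 85 mm and grips with 20 to 120 N. Pads are 22 mm wide; open, the fingers measure 114 mm over their backs; the gripper's body (76 mm by 85 mm) begins 54 mm behind the grasp point. The pads swing forward as they close: fully open they stand 13 mm farther back than shut.
Start: joints at [-1.401, 0.527, 1.433, -0, 1.181, -0.178], TCP at [0.214, -0.587, 0.231] pointing down, gripper open.
Joint ranges: [-3.08, 3.08], [-0.75, 2.2], [0.22, 2.44], [-1.43, 4.57], [0, 2.65], [-2.85, 2.85]. Speed limits (rad/s): [2.79, 2.79, 3.14, 3.14, 3.14, 3.14].

## Interface

Orientations are given as a unit quaternion [x, y, z, w].
In Python, from station import telemetry, snapshot, ticket gives the robot as it stands.
- The arm moves only by the tool move_arm, never from a script. Its argument "commands" is text: rows parted by semicolons, each of 7 numbers parted by spaces: the shift along the tool's x, y, z in mm, then the turn, a rotation vector about the tool's x, y, z in degrees, then the opening, from -1 (shut) to 1 (fully open). A call has exactly 5 rows; each row is the pose to reach, as a shift and turn from the pose commanded when the call began, along the tool's axes at that moment; what a row does not reach only later rows make up. A row lasts 1/8 s, in which the tool goes at most 62.5 mm and 10.7 degrees, less where a joint would pass 70% of its speed; a pose out of reach is approached as far as the arm can. A call with a gripper value outside its range is refused whole. The fingers move at their own pace and stop on an object; "grip_force" is the grip in N (left out, the last holds). Time passes only in rows, so rows that repeat a pose let the fingers close, or fill a call up. It gives the time, the measured TCP pose, the force, the opening and the grip force at its end, in the units of the state.
- telemetry.sense(): the state, without advancing time (a new reading comes with each control period).
- snapshot(name): name is "side" or "top"; returns a dict with "image" (384x512x3 uint8, red, green, blue), "fx", "fy", "cx", "cy" (pixels), "pose" (4x4, takes a point from camera to world coordinates). Camera axes: x right, y down, z forward; pixel columns grow to the right and rows downward; lengths in m; the calibration is good to about 2 mm. A picture is of the moment at which its call begins. There is no depth.
- ticket.sign_off(): hands the job in; it is judged then, once.
The state is a dict: "t": time; "q": joint angles; "qd": joint speeds; "tau": joint torques, N m; "tcp_pos": TCP position; "tool_rot": TCP orientation; "force": force on the tool from outside, world axes, zero at the start; "ft_torque": the same for the moment, N m; "finger_gap": opening from 0.0 (shut) to 1.0 (fully open); "gripper_force": force on a finger pad.
Only numpy, scipy, OpenCV 4.12 (cv2) and the standard library are available. Lean on these libraries where they do the work, as an engineer would, in place of code of your own. Each camera call takes 0.05 s, during which the arm holds its last target. There are 200 camera calls.

## Working session

There is one attempt and no reset: what is moved stays moved. The work goes in short steps, Python scripts to look and compute and a tool call to move; the robot and the scene stay as the last step left them, time stands still between calls to the robot, and variables do not carry over. Pictures are saved under pics/ and viewed, at most 10 in all, crops included, and the job is handed in when it is done.

Besides the shell and the picture viewer there is one more tool, called after ">>>" by a JSON object that holds its "op" and its "data". move_arm: Moves the arm, as the interface text tells. Its arguments: {"type":"object","properties":{"commands":{"type":"string"},"grip_force":{"type":"number"}},"required":["commands"]}

```bash
mkdir -p pics; ls; python3 - <<'E'
from station import telemetry, snapshot
import cv2, numpy as np, pickle
print(telemetry.sense())
for n in("top","side"):
    s=snapshot(n); pickle.dump(s,open(n+'0.pkl','wb'))
    cv2.imwrite(f'pics/{n}0.png',cv2.resize(s['image'][:,:,::-1],(800,600),interpolation=cv2.INTER_CUBIC))
    print(n,s['fx'],s['fy'],s['cx'],s['cy'],np.round(s['pose'],4).tolist())
E
```

```text
pics
{'t': 0.0, 'q': array([-1.40049224e+00,  5.28469922e-01,  1.43388948e+00,  1.27410733e-05,
        1.18136997e+00, -1.78498161e-01]), 'qd': array([ 0.00027697, -0.00040905,  0.00139163, -0.0013387 ,  0.00142539,
        0.00135018]), 'tau': array([-1.25537990e-03, -4.42352986e+01, -1.78028798e+01, -3.57288554e-04,
        8.30249337e-03,  1.60532004e-06]), 'tcp_pos': array([ 0.21351933, -0.58665154,  0.23033537]), 'tool_rot': array([ 9.84830490e-01,  1.73515890e-01,  1.02680055e-05, -1.06832422e-03]), 'force': array([-0.63919353, -0.82498163, -0.17994205]), 'ft_torque': array([-0.04251337, -0.00659997,  0.0664291 ]), 'gripper_force': 0.0, 'finger_gap': 1.0020213629870618}
top 477.95516087735047 477.95516087735047 257.59661633711727 200.51645874420583 [[0.0121, -0.9828, 0.1845, 0.3405], [-0.9999, -0.011, 0.0066, -0.0105], [-0.0044, -0.1846, -0.9828, 1.1065], [0.0, 0.0, 0.0, 1.0]]
side 360.24769291409586 360.24769291409586 253.03256652389643 189.66673264642841 [[0.7022, -0.4125, 0.5803, 0.1252], [-0.7116, -0.3818, 0.5898, -0.3991], [-0.0217, -0.8271, -0.5616, 0.4666], [0.0, 0.0, 0.0, 1.0]]
```

View pics/top0.png

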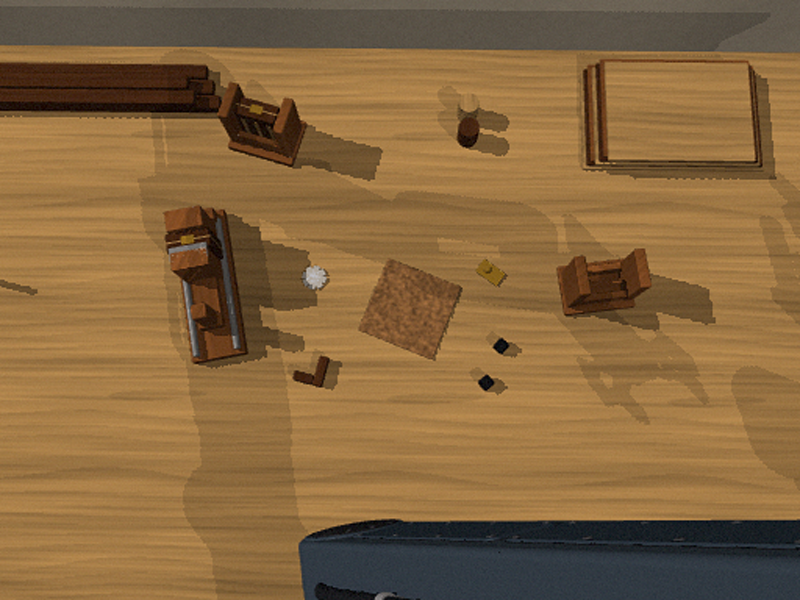

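View pics/side0.png

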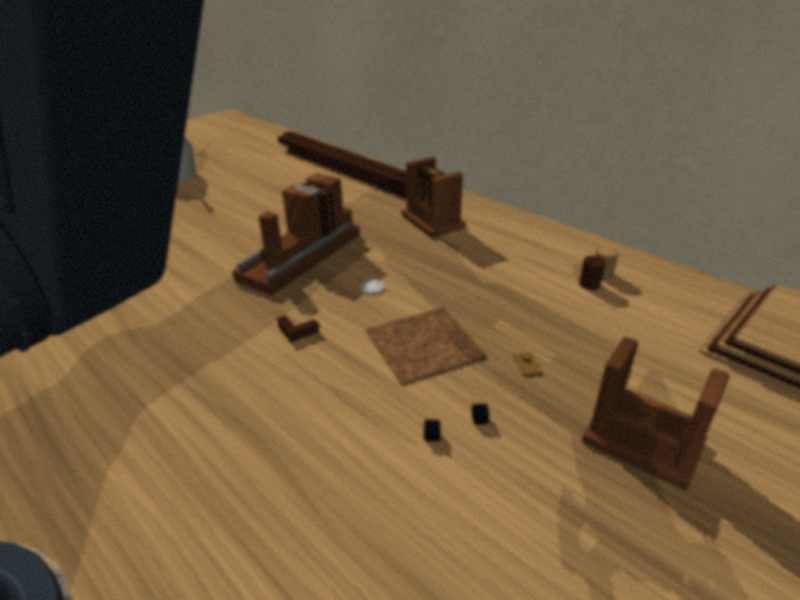

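The top view shows the vise at left (165–245, 205–362), its post at about (207, 315). The pad is centred near (410, 309), the empty stand at about (604, 283), and the full stand at (262, 125). The side view agrees. Next, an enlarged mosaic.

```bash
python3 - <<'E'
import cv2, numpy as np, pickle
im=pickle.load(open('top0.pkl','rb'))['image'][:,:,::-1]
im=cv2.convertScaleAbs(im,alpha=1.5)
out=np.zeros((590,800,3),np.uint8)
def put(x0,x1,y0,y1,X,Y,k=5):
    c=cv2.resize(im[y0:y1,x0:x1],None,fx=k,fy=k,interpolation=cv2.INTER_CUBIC)
    for x in range((x0//10+1)*10,x1,10):
        cv2.putText(c,str(x),((x-x0)*k,8),0,.3,(255,255,255)); cv2.line(c,((x-x0)*k,10),((x-x0)*k,16),(255,255,255))
    for y in range((y0//10+1)*10,y1,10):
        cv2.putText(c,str(y),(0,(y-y0)*k),0,.3,(255,255,255)); cv2.line(c,(0,(y-y0)*k),(8,(y-y0)*k),(255,255,255))
    out[Y:Y+c.shape[0],X:X+c.shape[1]]=c
put(98,166,126,240,0,0)
put(350,425,153,205,350,0)
put(225,300,162,232,350,265,4)
cv2.imwrite('pics/mos.png',out)
E
```

```text
(no output)
```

View pics/mos.png

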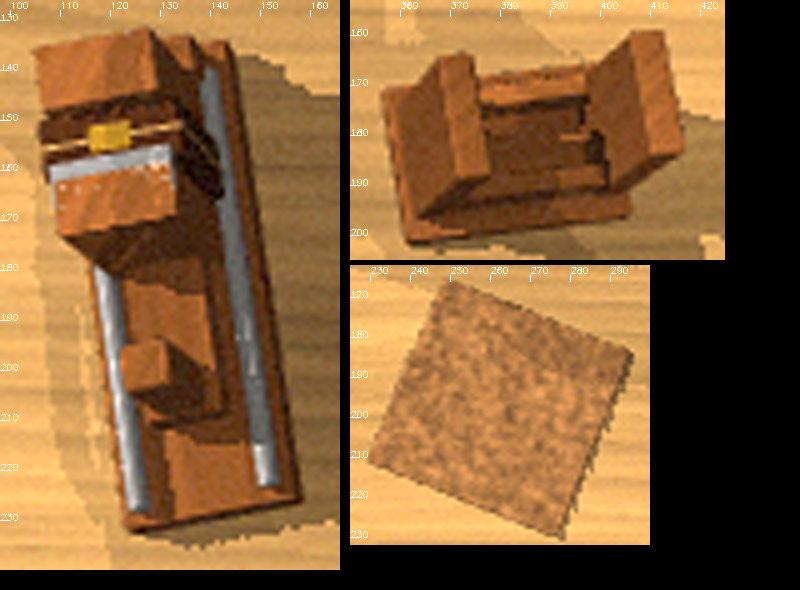

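The mosaic shows these native top-camera pixels:
- **Post top:** (122,196), (130.6,194), (132,202.4), (123.6,204.6)
- **Brass plate:** (120,153)
- **Cheek tops:** from (368,164.6) to (416.6,183)
- **Pad corners:** (250,166), (296,184), (277.5,231), (230,211)

```bash
cat > h.py <<'E'
import numpy as np, pickle
def ray(s,u,v,z):
    p=s['pose']; d=p[:3,:3]@np.array([(u-s['cx'])/s['fx'],(v-s['cy'])/s['fy'],1]); o=p[:3,3]
    return (o+d*(z-o[2])/d[2])[:2]
def proj(s,P):
    c=np.linalg.inv(s['pose'])@np.append(P,1); return np.array([s['fx']*c[0]/c[2]+s['cx'],s['fy']*c[1]/c[2]+s['cy']])
E
python3 - <<'E'
from h import *
s=pickle.load(open('top0.pkl','rb'))
def R(n,pts,z):
    q=np.array([ray(s,u-.4,v-.4,z) for u,v in pts]); L=np.linalg.norm(np.roll(q,-1,0)-q,axis=1)*1e3
    e=np.roll(q,-1,0)-q
    print(n,'ctr',q.mean(0).round(4),'sides',L.round(1),'ang',np.degrees(np.arctan2(e[:,1],e[:,0])).round(1))
    return q
R('fixjaw',[(105,136),(128.6,131.6),(129.6,144.4),(107,148.4)],.112)
R('movjaw',[(108,159),(132.4,155),(133.4,167.6),(109.4,173)],.112)
R('post',[(122,196),(130.6,194),(132,202.4),(123.6,204.6)],.101)
R('seam',[(106.4,155.6),(135,151)],.104)
R('plate',[(120,153)],.104)
R('baseside',[(158,225.4),(144.6,133.6)],.012)
R('basefront',[(123.6,232),(158,225.4)],.012)
R('cheekL',[(368,164.6),(374.6,163.4),(378,188.4),(371.6,189.4)],.104)
R('cheekR',[(406,160),(412.4,159),(416.6,183),(409.6,184.4)],.104)
R('cheekouter',[(368,164.6),(412.4,159),(416.6,183),(371.6,189.4)],.104)
R('pad',[(250,165.75),(295.75,183.75),(277.5,230.75),(230,211.25)],.004)
# by-standers
for n,u,v,z in [('star',315,277,.004),('latch',491,272,.004),('dieA',501,345,.018),('dieB',487,382,.018),('brk',314,372,.016)]:
    print(n,ray(s,u/1.5625,v/1.5625,z).round(3))
E
```

```text
fixjaw ctr [0.6583 0.3028] sides [51.9 29.3 49.4 28.7] ang [ -78.3 -172.2  101.1   12.8]
movjaw ctr [0.6056 0.2923] sides [53.  28.3 52.3 31.4] ang [ -79.7 -172.2  103.8    9.5]
post ctr [0.5298 0.2771] sides [18.8 18.8 18.4 19.3] ang [ -75.9 -167.3  105.7   13.9]
seam ctr [0.6309 0.2964] sides [62.7 62.7] ang [-79.8 100.2]
plate ctr [0.6316 0.298 ] sides [0.] ang [0.]
baseside ctr [0.5965 0.2488] sides [225.4 225.4] ang [  11.1 -168.9]
basefront ctr [0.4778 0.2664] sides [80.2 80.2] ang [-78.3 101.7]
cheekL ctr [ 0.5853 -0.2508] sides [14.6 55.5 14.  55.1] ang [ -78.8 -174.4   99.7    6.3]
cheekR ctr [ 0.5969 -0.3332] sides [14.2 53.6 15.5 54.3] ang [ -80.3 -173.1  102.1    5.6]
cheekouter ctr [ 0.5911 -0.2921] sides [97.4 53.6 98.1 55.1] ang [ -82.  -173.1   98.9    6.3]
pad ctr [ 0.5555 -0.0155] sides [116.8 120.  119.8 119.1] ang [-111.4  159.2   68.2  -22.2]
star [0.602 0.13 ]
latch [ 0.613 -0.137]
dieA [ 0.499 -0.149]
dieB [ 0.444 -0.128]
brk [0.456 0.125]
```

>>> {"op": "move_arm", "data": {"commands": "52 -30 0 0 0 3 1; 104 -60 0 0 0 6 1; 156 -90 0 0 0 9 1; 208 -120 0 0 0 9 1; 260 -148 0 0 0 9 1", "grip_force": 60}}

```text
t: 0.72
tcp_pos: [0.4082, -0.3576, 0.2311]
tool_rot: [0.995, 0.096, -0.0, -0.0]
force: [0.3, -1.2, 1.3]
finger_gap: 0.999
gripper_force: 0.0
```

```bash
cat > g.py <<'E'
# g.py x y z psi_deg : shift along tool axes (mm) and turn (deg) from the present pose
import sys, numpy as np
from scipy.spatial.transform import Rotation as R
from station import telemetry
s=telemetry.sense(); r=R.from_quat(s['tool_rot']); x,y,z,psi=map(float,sys.argv[1:5])
a=np.radians(psi); T=np.column_stack([[np.cos(a),np.sin(a),0],[np.sin(a),-np.cos(a),0],[0,0,-1]])
X=r.as_matrix()[:,0]
print('t',s['t'],'tcp',s['tcp_pos'].round(4),'psi',np.degrees(np.arctan2(X[1],X[0])).round(2),'F',s['force'].round(1),'gap',round(s['finger_gap'],3))
print('shift',(r.inv().apply(np.array([x,y,z])-s['tcp_pos'])*1e3).round(1),'turn',np.degrees((r.inv()*R.from_matrix(T)).as_rotvec()).round(2))
E
python3 g.py .53 .277 .2 11
```

```text
t 0.725 tcp [ 0.4082 -0.3576  0.2311] psi 10.96 F [ 0.3 -1.2  1.3] gap 0.999
shift [ 240.3 -599.8   31.4] turn [-0.03  0.01 -0.04]
```

>>> {"op": "move_arm", "data": {"commands": "24 -57 0 0 0 0 1; 48 -114 0 0 0 0 1; 72 -171 0 0 0 0 1; 96 -228 0 0 0 0 1; 120 -285 0 0 0 0 1"}}

```text
t: 1.35
tcp_pos: [0.4709, -0.0548, 0.2312]
tool_rot: [0.995, 0.096, -0.0, -0.0]
force: [1.2, -0.5, 1.0]
finger_gap: 1.001
gripper_force: 0.0
```

>>> {"op": "move_arm", "data": {"commands": "24 -57 6 0 0 0 1; 48 -114 12 0 0 0 1; 72 -171 18 0 0 0 1; 96 -228 24 0 0 0 1; 118 -285 30 0 0 0 1"}}

```text
t: 1.98
tcp_pos: [0.5325, 0.2476, 0.2008]
tool_rot: [0.995, 0.096, -0.0, 0.0]
force: [0.2, -0.2, 0.7]
finger_gap: 1.0
gripper_force: 0.0
```

```bash
python3 g.py .53 .277 .066 11; python3 - <<'E'
from station import snapshot
from h import *
import cv2
s=snapshot("top"); pickle.dump(s,open('top1.pkl','wb'))
im=cv2.convertScaleAbs(s['image'][:,:,::-1],alpha=1.5)[120:240,80:180]
a=cv2.resize(im,None,fx=4,fy=4,interpolation=cv2.INTER_CUBIC)
s=snapshot("side");pickle.dump(s,open('side1.pkl','wb'))
u,v=proj(s,[.55,.28,.1]).astype(int);print(u,v)
b=cv2.convertScaleAbs(s['image'][:,:,::-1],alpha=1.7)[max(0,v-60):v+60,max(0,u-50):u+50]
b=cv2.resize(b,(400,480),interpolation=cv2.INTER_CUBIC)
cv2.imwrite('pics/p1.png',np.hstack([a,b]))
E
```

```text
t 1.975 tcp [0.5325 0.2476 0.2008] psi 11.0 F [ 0.2 -0.2  0.7] gap 1.0
shift [  3.2 -29.4 134.8] turn [ 0.02  0.01 -0.  ]
178 134
```

View pics/p1.png

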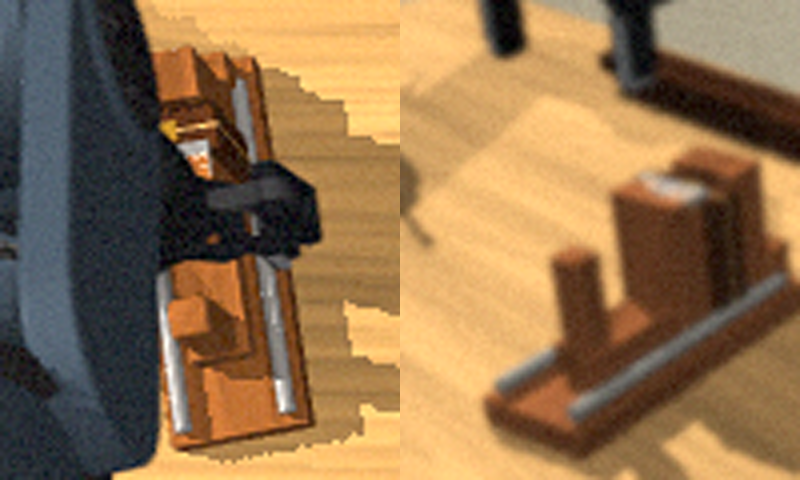

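The pictures show the gripper above the vise with the post free in front of the jaw, its top at about (575, 255) in the side crop. I'm descending around the post.

>>> {"op": "move_arm", "data": {"commands": "3 -29 20 0 0 0 1; 3 -29 50 0 0 0 1; 3 -29 85 0 0 0 1; 3 -29 115 0 0 0 1; 3 -29 135 0 0 0 1"}}

```text
t: 2.7
tcp_pos: [0.5288, 0.2734, 0.0645]
tool_rot: [0.995, 0.095, -0.001, 0.0]
force: [-0.2, 0.5, 0.3]
finger_gap: 1.0
gripper_force: 0.0
```

>>> {"op": "move_arm", "data": {"commands": "0 0 0 0 0 0 -1; 0 0 0 0 0 0 -1; 0 0 0 0 0 0 -1; 0 0 0 0 0 0 -1; 0 0 0 0 0 0 -1"}}

```text
t: 3.32
tcp_pos: [0.5301, 0.2772, 0.0679]
tool_rot: [0.995, 0.096, 0.001, -0.002]
force: [-1.7, 8.8, 2.7]
finger_gap: 0.252
gripper_force: 59.4
```

```bash
python3 g.py .53 .277 .066 11; python3 -c "
from h import *
s=pickle.load(open('side1.pkl','rb'));print(proj(s,[.5298,.2771,.101]),proj(s,[.6316,.297,.104]))"
```

```text
t 3.325 tcp [0.5301 0.2772 0.0679] psi 11.01 F [-1.7  8.8  2.7] gap 0.252
shift [-0.1  0.2  1.9] turn [-0.2  -0.18  0.01]
[171.80041819 136.9893347 ] [200.70171754 120.34270298]
```

>>> {"op": "move_arm", "data": {"commands": "-6 0 0 0 0 0 -1; -16 0 0 0 0 0 -1; -27 0 0 0 0 0 -1; -36 0 0 0 0 0 -1; -39 0 0 0 0 0 -1"}}

```text
t: 3.95
tcp_pos: [0.4945, 0.2699, 0.0679]
tool_rot: [0.995, 0.096, 0.004, -0.002]
force: [4.9, 8.6, -2.6]
finger_gap: 0.245
gripper_force: 59.5
```

>>> {"op": "move_arm", "data": {"commands": "0 0 0 0 0 0 -1; 0 0 0 0 0 0 1; 0 0 0 0 0 0 1; 0 0 0 0 0 0 1; 0 0 0 0 0 0 1"}}

```text
t: 4.58
tcp_pos: [0.4915, 0.2669, 0.0663]
tool_rot: [0.995, 0.096, -0.0, 0.0]
force: [0.6, -0.1, -0.3]
finger_gap: 1.001
gripper_force: 0.0
```

>>> {"op": "move_arm", "data": {"commands": "0 0 -25 0 0 0 1; 0 0 -65 0 0 0 1; 0 0 -105 0 0 0 1; 0 0 -125 0 0 0 1; 0 150 -125 0 0 0 1"}}

```text
t: 5.2
tcp_pos: [0.5047, 0.2084, 0.1936]
tool_rot: [0.995, 0.099, 0.003, -0.001]
force: [1.4, -0.3, -0.4]
finger_gap: 1.0
gripper_force: 0.0
```

>>> {"op": "move_arm", "data": {"commands": "0 60 0 0 0 0 1; 0 100 0 0 0 0 1; 0 100 0 0 0 0 1; 0 100 0 0 0 0 1; 0 100 0 0 0 0 1"}}

```text
t: 5.82
tcp_pos: [0.522, 0.1087, 0.1912]
tool_rot: [0.995, 0.096, -0.0, -0.0]
force: [1.0, -0.4, -0.8]
finger_gap: 0.999
gripper_force: 0.0
```

```bash
python3 g.py .6316 .297 .2 11; python3 - <<'E'
from station import snapshot
from h import *
import cv2
s=snapshot("top"); pickle.dump(s,open('top2.pkl','wb'))
im=cv2.convertScaleAbs(s['image'][:,:,::-1],alpha=1.5)[125:241,98:166]
a=cv2.resize(im,None,fx=5,fy=5,interpolation=cv2.INTER_CUBIC)
s=snapshot("side");pickle.dump(s,open('side2.pkl','wb'))
b=cv2.convertScaleAbs(s['image'][:,:,::-1],alpha=1.7)[90:190,140:230]
b=cv2.resize(b,(450,500),interpolation=cv2.INTER_CUBIC); b=cv2.copyMakeBorder(b,0,80,0,0,0)
cv2.imwrite('pics/p2.png',np.hstack([a,b]))
E
```

```text
t 5.825 tcp [0.522  0.1087 0.1912] psi 11.07 F [ 1.  -0.4 -0.8] gap 0.999
shift [ 143.7 -163.7   -8.8] turn [-0.02  0.02  0.07]
```

View pics/p2.png

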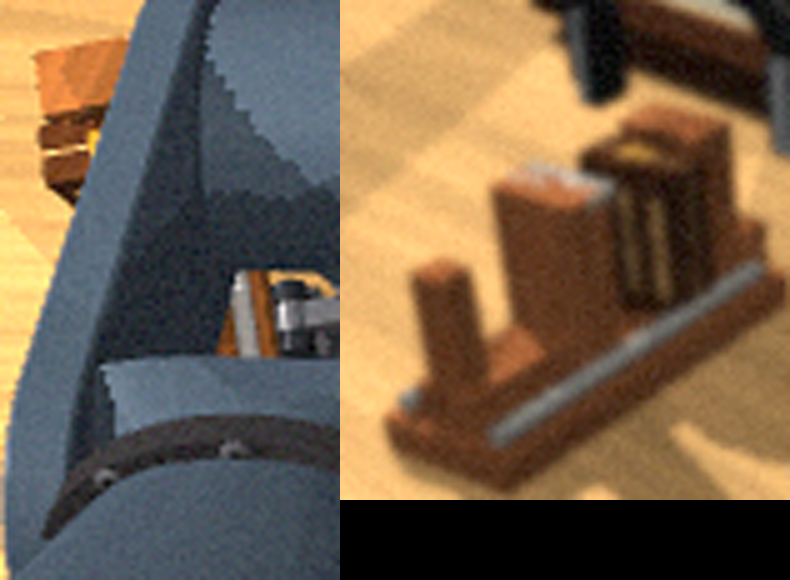

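The jaw is open about 40 mm and the board still stands against the fixed jaw. Its plate is at side pixel (201, 120), which matches the prediction. I'm going to the board.

>>> {"op": "move_arm", "data": {"commands": "36 -41 -9 0 0 0 1; 72 -82 -9 0 0 0 1; 108 -123 -9 0 0 0 1; 143 -164 -9 0 0 0 1; 143 -164 -9 0 0 0 1"}}

```text
t: 6.55
tcp_pos: [0.6323, 0.3004, 0.1997]
tool_rot: [0.995, 0.098, 0.001, -0.001]
force: [-0.6, -0.5, -0.4]
finger_gap: 0.999
gripper_force: 0.0
```

```bash
python3 g.py .631 .297 .061 11
```

```text
t 6.55 tcp [0.6323 0.3004 0.1997] psi 11.29 F [-0.6 -0.5 -0.4] gap 0.999
shift [ -2.2   3.2 138.7] turn [-0.05 -0.11  0.29]
```

>>> {"op": "move_arm", "data": {"commands": "0 0 10 0 0 0 1; 0 0 45 0 0 0 1; 0 0 85 0 0 0 1; 0 0 120 0 0 0 1; 0 0 139 0 0 0 1"}}

```text
t: 7.18
tcp_pos: [0.6294, 0.2941, 0.0587]
tool_rot: [0.995, 0.095, -0.003, 0.001]
force: [-0.2, 0.4, 0.0]
finger_gap: 1.0
gripper_force: 0.0
```

>>> {"op": "move_arm", "data": {"commands": "0 0 0 0 0 0 1; 0 0 0 0 0 0 -1; 0 0 0 0 0 0 -1; 0 0 0 0 0 0 -1; 0 0 0 0 0 0 -1"}}

```text
t: 7.8
tcp_pos: [0.6329, 0.2963, 0.0635]
tool_rot: [0.995, 0.096, 0.002, -0.0]
force: [-1.2, -0.5, 5.6]
finger_gap: 0.716
gripper_force: 67.4
```

```bash
python3 g.py .631 .297 .061 11
```

```text
t 7.8 tcp [0.6329 0.2963 0.0635] psi 10.99 F [-1.2 -0.5  5.6] gap 0.716
shift [-1.7 -1.1  2.5] turn [-0.01 -0.2  -0.01]
```

>>> {"op": "move_arm", "data": {"commands": "0 0 -5 0 0 0 -1; 0 0 -20 0 0 0 -1; 0 0 -45 0 0 0 -1; 0 0 -75 0 0 0 -1; 0 0 -105 0 0 0 -1"}}

```text
t: 8.43
tcp_pos: [0.6315, 0.2958, 0.1677]
tool_rot: [0.995, 0.096, -0.0, -0.0]
force: [-0.0, -0.1, -1.5]
finger_gap: 0.721
gripper_force: 67.1
```

>>> {"op": "move_arm", "data": {"commands": "0 0 -25 0 0 0 -1; 0 0 -40 0 0 0 -1; 0 0 -45 0 0 0 -1; 0 0 -45 0 0 0 -1; 0 0 -45 0 0 0 -1"}}

```text
t: 9.05
tcp_pos: [0.6309, 0.2956, 0.2099]
tool_rot: [0.995, 0.096, -0.001, 0.0]
force: [-0.4, 0.1, -1.3]
finger_gap: 0.721
gripper_force: 67.1
```

```bash
python3 g.py .5555 -.0155 .21 11; python3 - <<'E'
from station import snapshot
from h import *
import cv2
s=snapshot("side");pickle.dump(s,open('side3.pkl','wb'))
b=cv2.convertScaleAbs(s['image'][:,:,::-1],alpha=1.7)[20:190,120:270]
cv2.imwrite('pics/p3.png',cv2.resize(b,None,fx=3.5,fy=3.5,interpolation=cv2.INTER_CUBIC))
E
```

```text
t 9.05 tcp [0.6309 0.2956 0.2099] psi 10.98 F [-0.4  0.1 -1.3] gap 0.721
shift [-133.3  291.1    0.3] turn [ 0.01  0.15 -0.02]
```

View pics/p3.png

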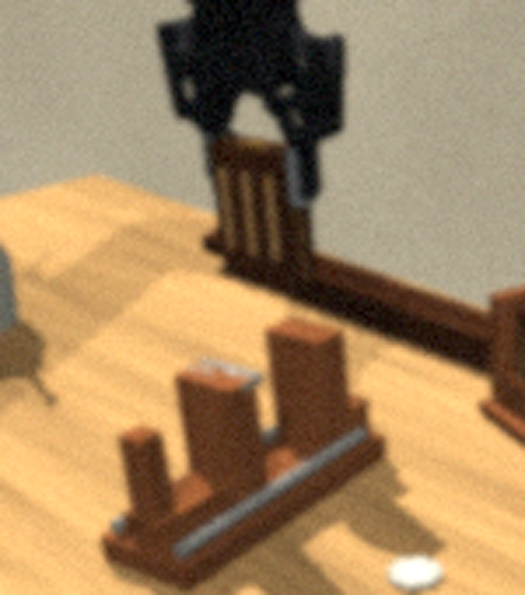

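The board is out and held upright; its brass plate is at about (250, 145) and the vise is empty. I'm carrying it to the pad.

>>> {"op": "move_arm", "data": {"commands": "-10 22 0 0 0 0 -1; -30 65 0 0 0 0 -1; -52 113 0 0 0 0 -1; -74 161 0 0 0 0 -1; -96 209 5 0 0 0 -1"}}

```text
t: 9.72
tcp_pos: [0.5769, 0.0709, 0.2061]
tool_rot: [0.995, 0.096, 0.0, 0.0]
force: [0.9, -1.1, -1.4]
finger_gap: 0.721
gripper_force: 67.1
```

>>> {"op": "move_arm", "data": {"commands": "-18 40 15 0 0 0 -1; -31 68 35 0 0 0 -1; -37 82 60 0 0 0 -1; -37 82 85 0 0 0 -1; -37 82 110 0 0 0 -1"}}

```text
t: 10.35
tcp_pos: [0.5564, -0.0156, 0.0951]
tool_rot: [0.995, 0.095, -0.0, -0.0]
force: [-0.8, -0.2, -1.5]
finger_gap: 0.713
gripper_force: 67.1
```

>>> {"op": "move_arm", "data": {"commands": "0 0 15 0 0 0 -1; 0 0 25 0 0 0 -1; 0 0 30 0 0 0 -1; 0 0 32 0 0 0 -1; 0 0 32 0 0 0 -1"}}

```text
t: 10.98
tcp_pos: [0.5569, -0.0152, 0.0647]
tool_rot: [0.995, 0.096, 0.0, 0.0]
force: [0.5, -0.5, -1.6]
finger_gap: 0.717
gripper_force: 67.1
```

```bash
python3 g.py .5555 -.0155 .047 11
```

```text
t 10.975 tcp [ 0.5569 -0.0152  0.0647] psi 10.99 F [ 0.5 -0.5 -1.6] gap 0.717
shift [-1.4  0.  17.7] turn [ 0.02 -0.05 -0.01]
```

>>> {"op": "move_arm", "data": {"commands": "0 0 4 0 0 0 -1; 0 0 8 0 0 0 -1; 0 0 11 0 0 0 -1; 0 0 13 0 0 0 -1; 0 0 14 0 0 0 -1"}}

```text
t: 11.6
tcp_pos: [0.5565, -0.0152, 0.0501]
tool_rot: [0.995, 0.096, -0.0, -0.0]
force: [0.4, 0.4, -1.2]
finger_gap: 0.717
gripper_force: 67.1
```

>>> {"op": "move_arm", "data": {"commands": "0 0 1 0 0 0 -1; 0 0 2 0 0 0 -1; 0 0 2.5 0 0 0 -1; 0 0 3 0 0 0 -1; 0 0 3 0 0 0 -1"}}

```text
t: 12.22
tcp_pos: [0.5566, -0.0152, 0.0475]
tool_rot: [0.995, 0.096, 0.0, 0.0]
force: [0.2, 0.1, -0.2]
finger_gap: 0.72
gripper_force: 67.2
```

>>> {"op": "move_arm", "data": {"commands": "0 0 0.5 0 0 0 -1; 0 0 1 0 0 0 -1; 0 0 1.5 0 0 0 -1; 0 0 1.5 0 0 0 -1; 0 0 1.5 0 0 0 -1"}}

```text
t: 12.85
tcp_pos: [0.5566, -0.0152, 0.0475]
tool_rot: [0.995, 0.096, 0.0, 0.0]
force: [-2.8, 1.7, 11.2]
finger_gap: 0.716
gripper_force: 68.5
```

>>> {"op": "move_arm", "data": {"commands": "0 0 -1 0 0 0 -1; 0 0 -1 0 0 0 0.75; 0 0 -1 0 0 0 1; 0 0 -1 0 0 0 1; 0 0 -1 0 0 0 1"}}

```text
t: 13.48
tcp_pos: [0.5565, -0.0152, 0.0466]
tool_rot: [0.995, 0.096, -0.0, -0.0]
force: [0.7, 0.0, -0.0]
finger_gap: 1.0
gripper_force: 0.0
```

>>> {"op": "move_arm", "data": {"commands": "0 0 -10 0 0 0 1; 0 0 -40 0 0 0 1; 0 0 -80 0 0 0 1; 0 0 -110 0 0 0 1; 0 0 -120 0 0 0 1"}}

```text
t: 14.1
tcp_pos: [0.5577, -0.0154, 0.1693]
tool_rot: [0.995, 0.096, 0.002, 0.001]
force: [-0.5, -0.5, -0.1]
finger_gap: 0.998
gripper_force: 0.0
```

>>> {"op": "move_arm", "data": {"commands": "-50 0 0 0 0 -10 1; -100 0 0 0 0 -20 1; -130 0 0 0 0 -30 1; -130 0 0 0 0 -40 1; -130 0 0 0 0 -50 1"}}

```text
t: 14.72
tcp_pos: [0.4279, -0.0399, 0.1664]
tool_rot: [0.86, 0.51, -0.0, -0.001]
force: [0.3, 0.2, 1.0]
finger_gap: 1.004
gripper_force: 0.0
```

```bash
python3 g.py .5566 -.0152 .16 101; python3 - <<'E'
from station import snapshot
from h import *
import cv2
s=snapshot("side");pickle.dump(s,open('side4.pkl','wb'))
b=cv2.convertScaleAbs(s['image'][:,:,::-1],alpha=1.6)
cx,cy=proj(s,[.5566,-.0152,.05]).astype(int)
b1=cv2.resize(b[cy-60:cy+60,cx-40:cx+40],None,fx=5,fy=5,interpolation=cv2.INTER_CUBIC)
st=snapshot("top");pickle.dump(st,open('top4.pkl','wb'))
a=cv2.convertScaleAbs(st['image'][:,:,::-1],alpha=1.6)
ux,uy=proj(st,[.5566,-.0152,.088]).astype(int); print(cx,cy,ux,uy)
a1=cv2.resize(a[uy-60:uy+60,ux-40:ux+40],None,fx=5,fy=5,interpolation=cv2.INTER_CUBIC)
cv2.imwrite('pics/p4.png',np.hstack([a1,b1]))
E
```

```text
t 14.725 tcp [ 0.4279 -0.0399  0.1664] psi 61.28 F [0.3 0.2 1. ] gap 1.004
shift [ 83.5 101.    6.3] turn [-8.000e-02 -2.000e-02 -3.972e+01]
272 199 263 189
```

View pics/p4.png

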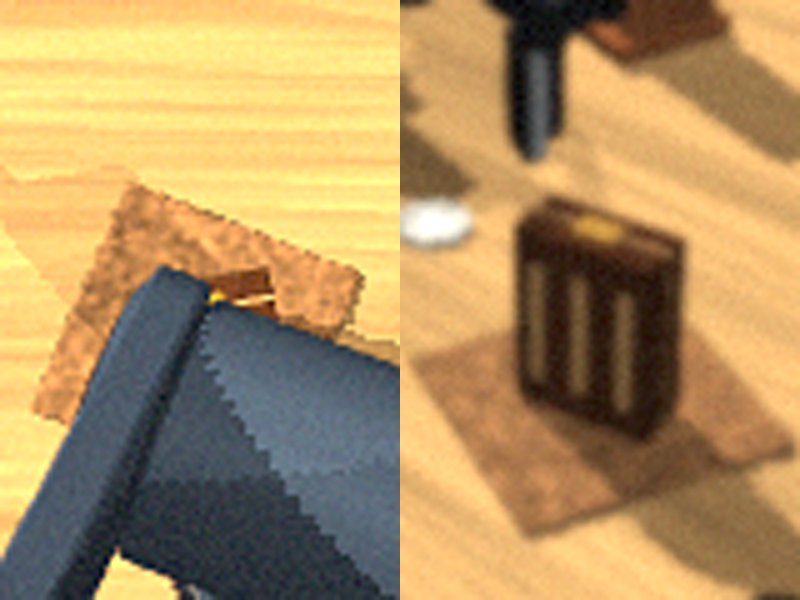

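The board stands upright on the pad, with its plate at side pixel (272, 185). Now I'm turning a quarter for the face grip.

>>> {"op": "move_arm", "data": {"commands": "20 25 6 0 0 -10 1; 42 50 6 0 0 -20 1; 63 76 6 0 0 -30 1; 83 101 6 0 0 -39.7 1; 83 101 6 0 0 -39.7 1"}}

```text
t: 15.45
tcp_pos: [0.5596, -0.0162, 0.1603]
tool_rot: [0.639, 0.769, 0.0, 0.001]
force: [-0.0, 0.1, -0.0]
finger_gap: 0.999
gripper_force: 0.0
```

```bash
python3 g.py .5566 -.0152 .048 101; python3 - <<'E'
from h import *
s=pickle.load(open('side4.pkl','rb')); print(proj(s,[.5566,-.0152,.088]))
import cv2
s0=pickle.load(open('side0.pkl','rb'))
for p in ([.591,-.292,.104],): print(proj(s0,p))
b=cv2.convertScaleAbs(s0['image'][:,:,::-1],alpha=1.7)[210:315,365:475]
c=cv2.resize(b,None,fx=5.5,fy=5.5,interpolation=cv2.INTER_CUBIC)
# overlay the predicted cheek tops, inner slot corners and foot
def ov(x,y,yaw,col):
    a=np.radians(yaw);R=np.array([[np.cos(a),-np.sin(a)],[np.sin(a),np.cos(a)]])
    def rect(hx,y0,y1,z):
        pts=[np.append(np.array([x,y])+R@np.array(q),z) for q in((-hx,y0),(hx,y0),(hx,y1),(-hx,y1))]
        px=np.array([(proj(s0,p)+.5-[365,210])*5.5 for p in pts]).astype(np.int32)
        cv2.polylines(c,[px],True,col)
    rect(.028,.034,.050,.104); rect(.028,-.050,-.034,.104); rect(.0375,-.053,.053,.0)
ov(.5911,-.292,7.5,(0,255,0))
cv2.imwrite('pics/st.png',c)
E
```

```text
t 15.45 tcp [ 0.5596 -0.0162  0.1603] psi 100.57 F [-0.   0.1 -0. ] gap 0.999
shift [  1.6  -3.  112.3] turn [ 0.09  0.04 -0.43]
[272.86308442 183.72653009]
[426.57400362 234.53525901]
```

View pics/st.png

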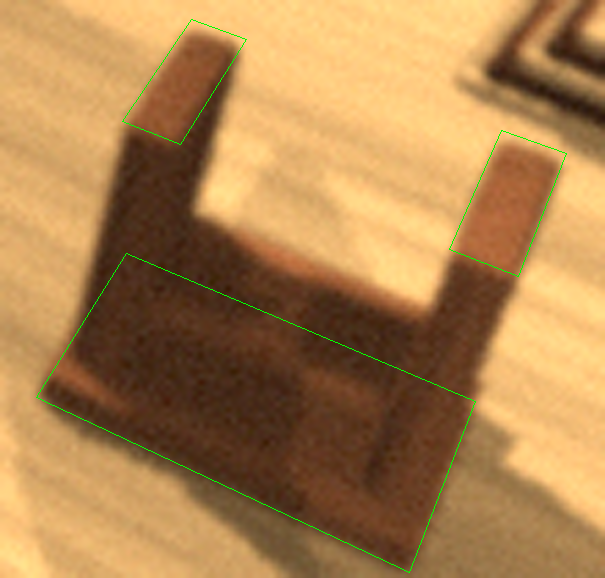

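The overlay of the model at (0.591, -0.292), yaw 7.5° fits the stand's cheek tops and foot within about 1 px, for example cheek corners (192,20) and (518,275). I'm lowering to grip the board by its faces.

>>> {"op": "move_arm", "data": {"commands": "1.4 -1 15 0 0 -0.3 1; 1.4 -1 45 0 0 -0.3 1; 1.4 -1 75 0 0 -0.3 1; 1.4 -1 100 0 0 -0.3 1; 1.4 -1 112 0 0 -0.3 1"}}

```text
t: 16.08
tcp_pos: [0.5533, -0.0148, 0.0467]
tool_rot: [0.637, 0.771, -0.001, -0.002]
force: [-0.1, 0.3, 0.8]
finger_gap: 0.998
gripper_force: 0.0
```

>>> {"op": "move_arm", "data": {"commands": "0 0 0 0 0 0 1; 0 0 0 0 0 0 1; 0 0 0 0 0 0 1; 0 0 0 0 0 0 1; 0 0 0 0 0 0 1"}}

```text
t: 16.7
tcp_pos: [0.5565, -0.0152, 0.0492]
tool_rot: [0.636, 0.772, 0.0, 0.0]
force: [-0.1, -0.2, -0.4]
finger_gap: 1.003
gripper_force: 0.0
```

```bash
python3 g.py .5566 -.0152 .048 101
```

```text
t 16.7 tcp [ 0.5565 -0.0152  0.0492] psi 100.99 F [-0.1 -0.2 -0.4] gap 1.003
shift [-0.   0.1  1.2] turn [ 0.04  0.02 -0.01]
```

>>> {"op": "move_arm", "data": {"commands": "0 0 0 0 0 0 0; 0 0 0 0 0 0 -0.2; 0 0 0 0 0 0 -1; 0 0 0 0 0 0 -1; 0 0 0 0 0 0 -1", "grip_force": 50}}

```text
t: 17.32
tcp_pos: [0.5561, -0.0151, 0.0486]
tool_rot: [0.636, 0.772, -0.0, -0.0]
force: [-0.7, 0.2, -1.1]
finger_gap: 0.321
gripper_force: 54.7
```

>>> {"op": "move_arm", "data": {"commands": "0 0 0 0 0 0 -1; 0 0 -3 0 0 0 -1; 0 0 -12 0 0 0 -1; 0 0 -30 0 0 0 -1; 0 0 -55 0 0 0 -1"}}

```text
t: 17.95
tcp_pos: [0.5559, -0.0151, 0.1045]
tool_rot: [0.636, 0.772, -0.0, -0.0]
force: [0.9, 0.1, -1.0]
finger_gap: 0.32
gripper_force: 54.7
```

>>> {"op": "move_arm", "data": {"commands": "0 0 -30 0 0 0 -1; 0 0 -60 0 0 0 -1; 0 0 -85 0 0 0 -1; 0 0 -100 0 0 0 -1; 0 0 -105 0 0 0 -1"}}

```text
t: 18.58
tcp_pos: [0.5565, -0.0152, 0.2098]
tool_rot: [0.636, 0.772, 0.0, 0.001]
force: [0.4, -0.3, -1.1]
finger_gap: 0.319
gripper_force: 54.7
```

```bash
python3 g.py .5905 -.292 .21 97.5
```

```text
t 18.575 tcp [ 0.5565 -0.0152  0.2098] psi 100.99 F [ 0.4 -0.3 -1.1] gap 0.319
shift [-278.2  -19.4   -0. ] turn [0.08 0.03 3.49]
```

>>> {"op": "move_arm", "data": {"commands": "-20 -1.4 0 0 0 0 -1; -60 -4.2 0 0 0 1 -1; -105 -7.3 0 0 0 2 -1; -150 -10.5 0 0 0 3 -1; -195 -13.6 0 0 0 3.5 -1"}}

```text
t: 19.2
tcp_pos: [0.5793, -0.2118, 0.2072]
tool_rot: [0.66, 0.751, -0.0, -0.001]
force: [-0.0, 0.2, -0.7]
finger_gap: 0.322
gripper_force: 54.7
```

```bash
python3 g.py .5905 -.292 .15 97.5
```

```text
t 19.2 tcp [ 0.5793 -0.2118  0.2072] psi 97.42 F [-0.   0.2 -0.7] gap 0.322
shift [-81.    0.9  57.1] turn [-0.13 -0.07 -0.08]
```

>>> {"op": "move_arm", "data": {"commands": "-30 0 0 0 0 0 -1; -55 -0.5 0 0 0 0 -1; -72 -0.8 5 0 0 0 -1; -81 -0.8 20 0 0 0 -1; -83.4 -0.8 40 0 0 0 -1"}}

```text
t: 19.82
tcp_pos: [0.5901, -0.2919, 0.1677]
tool_rot: [0.659, 0.752, 0.0, -0.0]
force: [-0.2, 0.4, -1.7]
finger_gap: 0.32
gripper_force: 54.7
```

>>> {"op": "move_arm", "data": {"commands": "0 0 8 0 0 0 -1; 0 0 15 0 0 0 -1; 0 0 18 0 0 0 -1; 0 0 20 0 0 0 -1; 0 0 20 0 0 0 -1"}}

```text
t: 20.45
tcp_pos: [0.5903, -0.292, 0.1492]
tool_rot: [0.659, 0.752, 0.0, 0.0]
force: [-0.8, 0.4, -1.2]
finger_gap: 0.322
gripper_force: 54.7
```

```bash
python3 g.py .5905 -.292 .0566 97.5; python3 - <<'E'
from station import snapshot
from h import *
import cv2
s=snapshot("side");pickle.dump(s,open('side5.pkl','wb'))
b=cv2.convertScaleAbs(s['image'][:,:,::-1],alpha=1.9)[175:315,365:475]
b1=cv2.resize(b,None,fx=4,fy=4,interpolation=cv2.INTER_CUBIC)
st=snapshot("top");pickle.dump(st,open('top5.pkl','wb'))
a=cv2.convertScaleAbs(st['image'][:,:,::-1],alpha=1.9)[130:220,345:430]
a1=cv2.resize(a,None,fx=4,fy=4,interpolation=cv2.INTER_CUBIC)
a1=cv2.copyMakeBorder(a1,0,200,0,0,0)
cv2.imwrite('pics/p5.png',np.hstack([a1,b1]))
E
```

```text
t 20.45 tcp [ 0.5903 -0.292   0.1492] psi 97.5 F [-0.8  0.4 -1.2] gap 0.322
shift [-0.   0.1 92.6] turn [ 0.03  0.02 -0.  ]
```

View pics/p5.png

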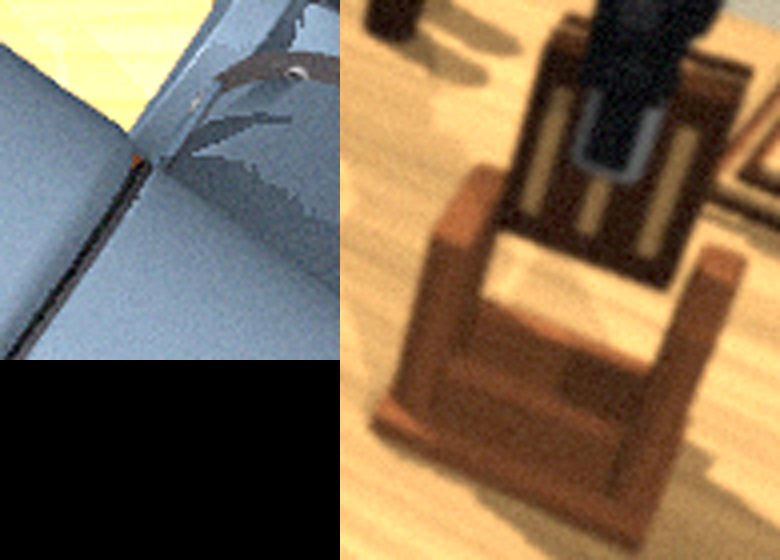

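The board hangs between the two cheeks, centred in the side view: left cheek inner edge about (495, 190), right about (700, 260). I'm lowering it slowly.

>>> {"op": "move_arm", "data": {"commands": "0 0 4 0 0 0 -1; 0 0 9 0 0 0 -1; 0 0 14 0 0 0 -1; 0 0 18 0 0 0 -1; 0 0 20 0 0 0 -1"}}

```text
t: 21.18
tcp_pos: [0.5899, -0.2919, 0.1283]
tool_rot: [0.659, 0.752, -0.0, -0.0]
force: [-0.7, 0.8, -1.4]
finger_gap: 0.323
gripper_force: 54.7
```

>>> {"op": "move_arm", "data": {"commands": "0 0 6 0 0 0 -1; 0 0 14 0 0 0 -1; 0 0 22 0 0 0 -1; 0 0 29 0 0 0 -1; 0 0 33 0 0 0 -1"}}

```text
t: 21.8
tcp_pos: [0.5899, -0.2918, 0.095]
tool_rot: [0.659, 0.752, -0.0, -0.0]
force: [-0.3, 0.4, -0.5]
finger_gap: 0.317
gripper_force: 54.7
```

>>> {"op": "move_arm", "data": {"commands": "0 0 3 0 0 0 -1; 0 0 6 0 0 0 -1; 0 0 9 0 0 0 -1; 0 0 12 0 0 0 -1; 0 0 14 0 0 0 -1"}}

```text
t: 22.42
tcp_pos: [0.5901, -0.2919, 0.0817]
tool_rot: [0.659, 0.752, -0.0, -0.0]
force: [0.5, -0.3, -1.5]
finger_gap: 0.323
gripper_force: 54.7
```

>>> {"op": "move_arm", "data": {"commands": "0 0 2 0 0 0 -1; 0 0 4 0 0 0 -1; 0 0 6 0 0 0 -1; 0 0 8 0 0 0 -1; 0 0 9 0 0 0 -1"}}

```text
t: 23.05
tcp_pos: [0.5901, -0.2919, 0.0726]
tool_rot: [0.659, 0.752, 0.0, -0.0]
force: [0.4, 0.2, -1.9]
finger_gap: 0.321
gripper_force: 54.7
```

>>> {"op": "move_arm", "data": {"commands": "0 0 3 0 0 0 -1; 0 0 6 0 0 0 -1; 0 0 9 0 0 0 -1; 0 0 11 0 0 0 -1; 0 0 12 0 0 0 -1"}}

```text
t: 23.68
tcp_pos: [0.5901, -0.2919, 0.0606]
tool_rot: [0.659, 0.752, 0.0, -0.0]
force: [0.5, -0.1, -0.9]
finger_gap: 0.323
gripper_force: 54.7
```

>>> {"op": "move_arm", "data": {"commands": "0 0 1 0 0 0 -1; 0 0 2 0 0 0 -1; 0 0 3 0 0 0 -1; 0 0 3.5 0 0 0 -1; 0 0 3.5 0 0 0 -1"}}

```text
t: 24.3
tcp_pos: [0.5901, -0.2919, 0.0573]
tool_rot: [0.659, 0.752, 0.0, -0.0]
force: [-0.1, -1.0, -1.3]
finger_gap: 0.32
gripper_force: 54.7
```

>>> {"op": "move_arm", "data": {"commands": "0 0 0.5 0 0 0 -1; 0 0 1 0 0 0 -1; 0 0 1.5 0 0 0 -1; 0 0 1.5 0 0 0 -1; 0 0 1.5 0 0 0 -1"}}

```text
t: 24.92
tcp_pos: [0.5902, -0.292, 0.0565]
tool_rot: [0.659, 0.752, -0.0, 0.0]
force: [-1.3, 1.0, 4.9]
finger_gap: 0.322
gripper_force: 55.4
```

Contact came at TCP z = 0.0565, the expected seated height. I'm releasing.

>>> {"op": "move_arm", "data": {"commands": "0 0 -0.7 0 0 0 -1; 0 0 -0.7 0 0 0 0.2; 0 0 -0.7 0 0 0 1; 0 0 -0.7 0 0 0 1; 0 0 -0.7 0 0 0 1"}}

```text
t: 25.55
tcp_pos: [0.5902, -0.292, 0.0564]
tool_rot: [0.659, 0.752, 0.0, -0.0]
force: [-0.7, -1.4, -0.3]
finger_gap: 1.001
gripper_force: 0.0
```

>>> {"op": "move_arm", "data": {"commands": "0 0 -10 0 0 0 1; 0 0 -40 0 0 0 1; 0 0 -85 0 0 0 1; 0 0 -130 0 0 0 1; 0 0 -160 0 0 0 1"}}

```text
t: 26.18
tcp_pos: [0.5909, -0.2925, 0.22]
tool_rot: [0.659, 0.752, 0.0, 0.002]
force: [-0.4, -0.5, -0.4]
finger_gap: 1.0
gripper_force: 0.0
```

>>> {"op": "move_arm", "data": {"commands": "50 -20 0 0 0 0 1; 100 -40 0 0 0 0 1; 150 -60 0 0 0 0 1; 200 -80 0 0 0 0 1; 220 -90 0 0 0 0 1"}}

```text
t: 26.8
tcp_pos: [0.4703, -0.0832, 0.2171]
tool_rot: [0.659, 0.752, -0.0, -0.0]
force: [-0.7, -0.0, -0.0]
finger_gap: 0.999
gripper_force: 0.0
```

```bash
python3 - <<'E'
from station import snapshot
from h import *
import cv2
s=snapshot("side")
b=cv2.convertScaleAbs(s['image'][:,:,::-1],alpha=1.7)
b1=cv2.resize(b[205:315,365:475],(400,400),interpolation=cv2.INTER_CUBIC)
st=snapshot("top")
a1=cv2.resize(cv2.convertScaleAbs(st['image'][:,:,::-1],alpha=1.5),(400,300))
a1=cv2.copyMakeBorder(a1,0,100,0,0,0)
cv2.imwrite('pics/p6.png',np.hstack([a1,b1]))
E
```

```text
(no output)
```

View pics/p6.png

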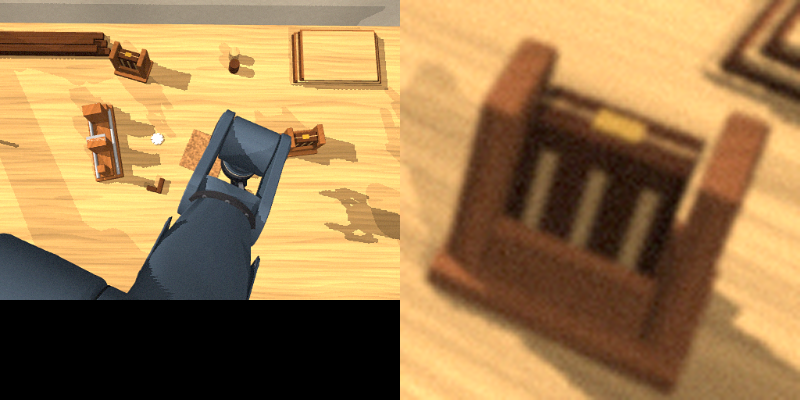

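The board sits upright in the slot, with its plate at (620, 125) just below the cheek tops. The arm is clear.

```bash
python3 -c "
from station import ticket
print(ticket.sign_off())"
```

```text
the job is handed in; nothing more can be done
None
```

The jaw was slid open about 39 mm, and the board was lifted out, stood on the cork pad, regripped by its faces and lowered onto the slot floor of the empty oak stand; the job was handed in at about 27 s with the gripper clear.

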